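# Crease a card in the trimmer

## Task

Crease the card in the trimmer, using only the fingertips with light pressure: push the blue tab at the free end of the raised clamp rail down until the rail lies flat, and leave it down. Then put the fingertips in the saddle of the blue creasing head, press the head right down and, keeping it down all the way, run it along the rail in one pass over the whole card and clear past the far edge, where it is let spring up. Touch the head only in its saddle, without pinching it by its outer walls, and do not lift or drag the trimmer or disturb the binder clip, the calculator and the memo block.

Things in the scene. Friction and masses are not known exactly. Their poses are not given: they have to be found in the camera images.
- trimmer: Loose personal rotary trimmer, about 2.2 kg on rubber feet: dark board 190 mm (x) by 390 mm (y), top surface 18 mm above its underside. Origin: centre of the underside. The clamp rail lies along its y axis, 30 mm to +x of the centre line; the rail's hinge pin is at x = +30, y = -175, z = +34 mm and the free end with the blue tab is at the +y end. The crease line runs along x = 0.
- card: Cream card 210 mm (x) by 148 mm (y), 1.2 mm thick, lying on the board under the rail. Origin: centre of its underside; its axes are parallel to those of the trimmer. Its edges across the rail are at y = -74 mm (near the hinge, where the head starts) and y = +74 mm (far edge).
- rail (a joint): Angle of the clamp rail above the board, rad: 0 = flat on the card, starts raised 0.2 to 0.4. Stiff hinge: it stays where it is left; about 1 to 2 N down on the tab moves it, and it stops hard at 0.
- tab_top (a point): Centre of the top face of the blue press tab at the rail's free end (face 40 mm across the rail by 46 mm along it); 360 mm from the hinge pin along the rail and 8 mm above its line; turns with the rail. With the rail flat it is 42 mm above the worktop. The tab sits on a rubber cushion that gives up to 5 mm (3 N at first, 18 N fully squeezed).
- saddle (a point): Centre of the saddle floor on top of the blue creasing head (moves and turns with the head; y along the rail towards the tab). The floor is 52 mm wide across the rail and 72 mm long between two end lips 11 mm high and 9 mm thick, open at the sides; room for shut fingertips. With the rail flat and the head up it is 62 mm above the worktop. The creasing wheel is level with this point along the rail.
- head_run (a joint): Travel of the head along the rail, m: 0 = at the stop by the hinge, 0.220 = at the stop by the tab. Starts at 0 to 0.010, before the card. Slides with about 1.2 N of friction; a fingertip in the saddle pushes it by friction and against the end lip.
- head_press (a joint): How far the sprung head is pressed down, m: 0 = up, 0.007 = on its stop. The spring gives 2 N at the start and 6 N fully down; the wheel meets the card at about 0.005.
- head_shell: Outer side and end walls of the blue creasing head, 54 mm across the rail by 90 mm along it (saddle floor and inner faces of the lips are not part of it): not to be touched. Origin on the rail's middle line, 28 mm under the saddle's centre.
- binder_clip: Bystander: black binder clip, 47 x 32 x 18 mm, loose on the board near its front corner at the tab end. Origin: centre of its underside.
- calculator: Bystander: desk calculator, 112 x 68 x 12 mm, on the worktop left of the trimmer. Origin: centre of its underside.
- memo_block: Bystander: yellow memo block, 70 x 70 x 11 mm, on the worktop behind the trimmer. Origin: centre of its underside.

How it is judged:
By the outcome, as a careful person would: the job done as asked, in the order asked, and still so for the second after the job is handed in, with the robot touching nothing.
It also fails if it takes over 50 s, if anything falls off the work surface, if the arm or the gripper's body presses on something with over 40 N, if the wrist force passes 120 N, or if a joint passes its speed limit or range.

## Robot

A 6-joint arm with a two-finger parallel gripper is mounted at the origin on a cart in front of the work surface, level with it; the furniture and walls round the work are solid. World frame = base frame: x ahead of the robot, y to its left, z up, the work surface at z = 0. Lengths are in mm, angles in rad, forces in N, time in s.
With the tool pointing down it reaches from about 300 to 775 mm from the base axis. Payload 14.6 kg.
Tool frame: the origin (TCP) lies midway between the tips of the shut fingers; the grasp point (between the pads) lies behind it (manip.grip_depth is the z of the grasp point in the tool frame, in mm); z points along the fingers, y is the line along which they close (so a half turn about z gives the same grasp; the last joint's range is limited). The gripper opens to 94 mm and grips with 3 to 60 N. Pads are 16 mm wide; open, the fingers measure 119 mm over their backs; the gripper's body (75 mm by 177 mm) begins 78 mm behind the grasp point.
Start: joints at [1.198, 0.3, 1.521, -0, 1.321, -0.067], TCP at [165.578, 524.474, 173.046] pointing down, gripper open.
Joint ranges: [-3.03, 3.03], [-0.79, 2.21], [0.23, 2.52], [-1.04, 4.18], [0, 3.07], [-2.55, 2.55]. Speed limits (rad/s): [2.22, 2.22, 2.57, 3.14, 3.14, 3.14].

## Interface

Orientations are given as [roll, pitch, yaw] about the fixed x, y, z axes, in that order (R = Rz(yaw) Ry(pitch) Rx(roll)).
In Python, from cell import manip gives the robot as it stands.
- The arm moves only by the shell command python3 nudge.py 'ROWS' [OPENING] [FORCE]. ROWS is a JSON list that holds a single list of rows (three levels of brackets), with 1 to 5 rows, each of 6 numbers: dx, dy, dz in mm, then a rotation vector rx, ry, rz in rad; each row is the pose to reach, as a shift and turn from the pose commanded when the command began, along the tool's axes at that moment; what a row does not reach only later rows make up. A row lasts 1/10 s, in which the tool goes at most 50 mm and 0.15 rad, less where a joint would pass 70% of its speed; a pose out of reach is approached as far as the arm can. OPENING is the finger opening in mm, set as the command begins (- or left out keeps the last). The fingers move at their own pace and stop on an object; FORCE is the grip in N (left out, the last holds). Time passes only in rows, so rows that do not move let the fingers close. It prints the time, the measured TCP pose, the force, the opening and the grip force at its end. Input that does not fit is refused with a message, and nothing moves.
- manip.read_state(): the state, without advancing time (a new reading comes with each control period).
- manip.camera(name): name is "scene" or "top"; returns (picture, depth): 384x512x3 uint8, red, green, blue; 384x512 float32, mm along the optical axis (not along the pixel's ray), 0 where there is no reading.
- manip.camera_info(name): a dict with "K" (3x3 intrinsics, pixels), "dist" ([k1, k2, p1, p2, k3] as OpenCV has them; the pictures are not rectified), "rvec" (rotation vector, rad) and "tvec" (3), from world to camera coordinates, as OpenCV has them. Camera axes: x right, y down, z forward; pixel columns grow to the right and rows downward; lengths in mm; the calibration is good to about 2 mm. A picture is of the moment at which its call begins. camera_info takes no time and is no camera call.
- manip.sign_off(): hands the job in; it is judged then, once.
The state is a dict: "clock": time; "joints": joint angles; "qd": joint speeds; "effort": joint torques, N m; "eef_pos": TCP position; "eef_rot": TCP orientation; "wrist_force": force on the tool from outside, world axes, zero at the start; "moment": the same for the moment, N m; "finger_gap": finger opening in mm; "finger_force": force on a finger pad.
Only numpy, scipy, OpenCV 4.12 (cv2) and the standard library are available. Lean on these libraries where they do the work, as an engineer would, in place of code of your own. Each camera call takes 0.05 s, during which the arm holds its last target. There are 200 camera calls.

## Working session

There is one attempt and no reset: what is moved stays moved. The work goes in short steps, Python scripts to look and compute and a shell command to move; the robot and the scene stay as the last step left them, time stands still between calls to the robot, and variables do not carry over. Pictures are saved under pics/ and viewed, at most 11 in all, crops included, and the job is handed in when it is done.

```bash
ls; mkdir -p pics
cat > h.py <<'E'
import numpy as np, cv2
from cell import manip
def P(name,uv,z):
    i=manip.camera_info(name);R=cv2.Rodrigues(np.array(i['rvec'],float))[0];t=np.array(i['tvec'],float).ravel()
    n=cv2.undistortPoints(np.array(uv,float).reshape(-1,1,2),np.array(i['K'],float),np.array(i['dist'],float)).reshape(-1,2)
    d=np.c_[n,np.ones(len(n))]@R; c=-R.T@t
    return c+d*((z-c[2])/d[:,2])[:,None]
def cloud(name,dep):
    i=manip.camera_info(name);R=cv2.Rodrigues(np.array(i['rvec'],float))[0];t=np.array(i['tvec'],float).ravel()
    v,u=np.mgrid[:384,:512]
    n=cv2.undistortPoints(np.stack([u,v],-1).reshape(-1,1,2).astype(float),np.array(i['K'],float),np.array(i['dist'],float)).reshape(-1,2)
    X=np.c_[n,np.ones(len(n))]*dep.reshape(-1,1)
    return ((X-t)@R).reshape(384,512,3)
E
python3 - <<'E'
from h import *
for n in('scene','top'):
    p,d=manip.camera(n);cv2.imwrite(f'pics/{n}0.png',p[:,:,::-1]);np.savez(f'{n}0.npz',p=p,d=d)
    i=manip.camera_info(n);R=cv2.Rodrigues(np.array(i['rvec'],float))[0];print(n,-R.T@np.ravel(i['tvec']))
s=manip.read_state();print(s['clock'],s['eef_pos'],s['eef_rot'],manip.grip_depth)
E
```

```text
cell.py
nudge.py
pics
scene [ -35.67701493 1153.07270374  624.69941631]
top [ 387.96959346   77.98663234 1157.01461005]
0.1 [165.48905068 524.23490181 172.53596675] [-3.14054721e+00 -7.84748590e-05  2.83578745e+00] -18.8
```

View pics/scene0.png

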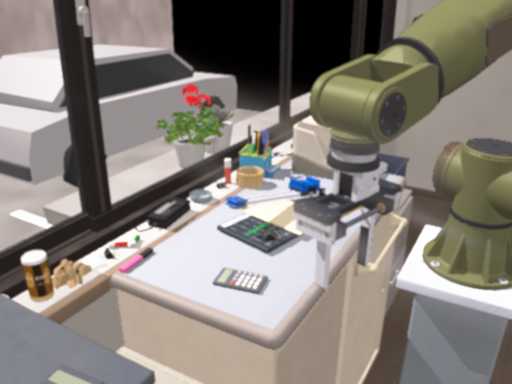

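View pics/top0.png

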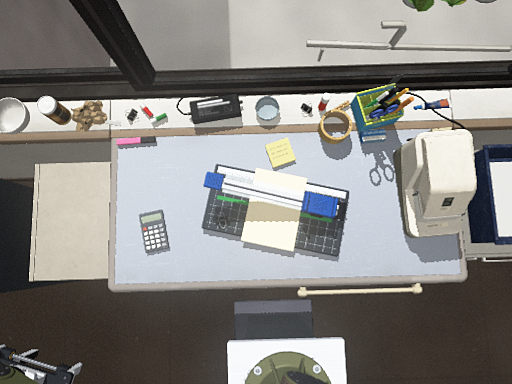

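The top view shows the trimmer at about (277,210), with the tab at (213,180), the head at (320,203), the card at (275,210), and the clip at about (222,215). The calculator is at (154,230) and the memo block at (281,152). In the scene view the tab is at (236,201) and the head at (304,184).

Run:
```python
from h import *
for n in('scene','top'):
    z=np.load(f'{n}0.npz');p,d=z['p'],z['d'];C=cloud(n,d)
    hsv=cv2.cvtColor(p,cv2.COLOR_RGB2HSV)
    m=cv2.inRange(hsv,(100,150,60),(125,255,255))
    k,l,st,ce=cv2.connectedComponentsWithStats(m)
    for j in range(1,k):
        if st[j,4]<40: continue
        q=C[(l==j)&(d>0)]
        if len(q)==0: continue
        print(n,st[j],ce[j].round(1),'cloud med',np.median(q,0).round(1),'p5',np.percentile(q,5,0).round(1),'p95',np.percentile(q,95,0).round(1))
z=np.load('top0.npz');C=cloud('top',z['d']);p=z['p']
print('table z',C[200,180],C[250,380])
# board points
Z=C[:,:,2]; M=((Z>10)&(Z<26)&(C[:,:,0]>250)&(C[:,:,0]<620)&(abs(C[:,:,1]-50)<260)).astype(np.uint8)
M=cv2.morphologyEx(((Z>12)&(Z<120)).astype(np.uint8),cv2.MORPH_OPEN,np.ones((3,3)))
k,l,st,ce=cv2.connectedComponentsWithStats(M)
j=l[225,240];print(st[j])
dark=((p.max(2)<90)&(l==j)); 
q=C[dark&(Z<28)];print(len(q),np.median(q,0))
r=cv2.minAreaRect(q[:,:2].astype(np.float32));print(r,cv2.boxPoints(r))
crop=cv2.resize(p[130:270,190:365],None,fx=4.5,fy=4.2,interpolation=cv2.INTER_CUBIC)
cv2.imwrite('pics/c1.png',crop[:,:,::-1])
```

```text
scene [248 158  15   7  44] [255.8 160.6] cloud med [ 756.3 -236.    60.7] p5 [ 742.1 -241.7   47.9] p95 [ 782.1 -228.7   67.7]
scene [290 177  29  16 295] [304.2 184.2] cloud med [502.2 -68.9  74.3] p5 [ 479.4 -140.2   62.4] p95 [535.1 -54.1  92. ]
scene [227 198  16   9  82] [233.7 201.1] cloud med [577.2 197.  114.5] p5 [562.8 176.5 104.2] p95 [593.1 204.  117.6]
top [351  97  14  33 119] [357.2 112.3] cloud med [ 776.5 -227.7   48.3] p5 [ 736.9 -237.1   11.8] p95 [ 812.  -219.9   69.3]
top [381 118  17   8  45] [388.3 122. ] cloud med [ 749.3 -319.7   27.9] p5 [ 744.9 -339.2    7. ] p95 [ 753.5 -301.2   44. ]
top [204 172  19  18 228] [213.3 180.4] cloud med [577.9 179.9 113.1] p5 [560.2 159.6 107.5] p95 [594.3 198.5 117.9]
top [304 192  34  26 567] [321.4 204. ] cloud med [ 511.3 -106.6   75.3] p5 [ 484.7 -140.8   67.8] p95 [536.2 -65.7  91.9]
table z [543.21265332 286.82045387   1.34493319] [ 384.77247861 -276.44075857   -0.39825594]
[ 202  164  147   92 9578]
1178 [468.52739522 -84.44585015  17.56175381]
((506.6240234375, 12.384506225585938), (383.52166748046875, 186.82249450683594), 76.57307434082031) [[ 371.23816 -152.44434]
 [ 552.9542  -195.82547]
 [ 642.0099   177.21335]
 [ 460.29382  220.59448]]
```

View pics/c1.png

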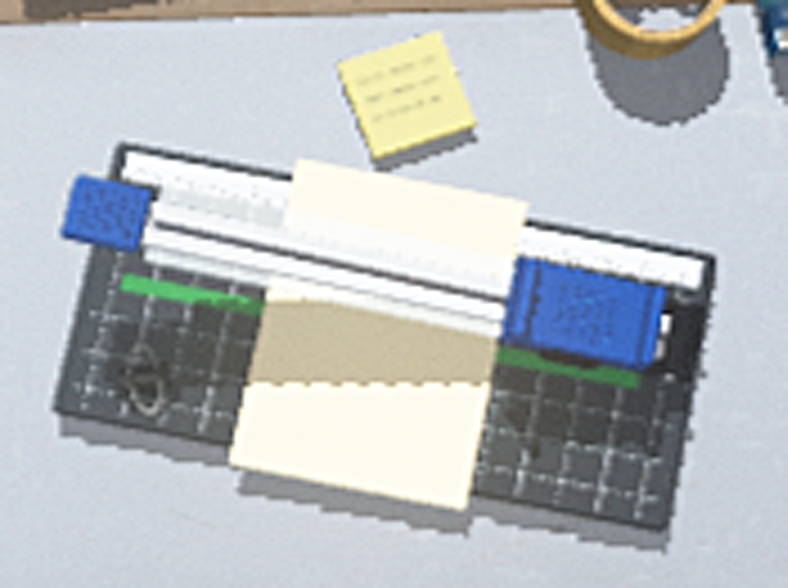

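```bash
cat >> h.py <<'E'
from scipy.spatial.transform import Rotation as Ro
def shift(w):
    s=manip.read_state();R=Ro.from_euler('xyz',s['eef_rot'])
    print('clock',s['clock'],'tcp',np.round(s['eef_pos'],1),'rot',np.round(s['eef_rot'],3),'F',np.round(s['wrist_force'],2),'shift',R.inv().apply(np.array(w,float)-s['eef_pos']).round(1))
E
python3 nudge.py '[[[-46,-19,0,0,0,-0.015],[-92,-38,0,0,0,-0.03],[-138,-57,0,0,0,-0.045],[-184,-76,0,0,0,-0.06],[-230,-95,0,0,0,-0.075]]]' 0 10
python3 -c "
from h import *
shift([578,180,172])"
```

```text
clock: 0.6
eef_pos: [357.4, 363.0, 172.9]
eef_rot: [-3.141, -0.0, 2.912]
wrist_force: [0.6, 0.7, -0.4]
finger_gap: 57.2
finger_force: 0.0
clock 0.6 tcp [357.4 363.  172.9] rot [-3.141 -0.     2.912] F [ 0.62  0.7  -0.41] shift [-256.5 -127.9    0.9]
```

```bash
python3 nudge.py '[[[-44,-21,0,0,0,0],[-88,-42,0,0,0,0],[-132,-63,0,0,0,0],[-176,-84,0,0,0,0],[-220,-105,0,0,0,0]]]'
python3 nudge.py '[[[-36,-23,10,0,0,0],[-36,-23,25,0,0,0],[-36,-23,25,0,0,0]]]'
python3 - <<'E'
from h import *
shift([578,180,117])
p,d=manip.camera('scene');cv2.imwrite('pics/s2.png',cv2.resize(p[150:300,180:380],None,fx=4,fy=4,interpolation=cv2.INTER_CUBIC)[:,:,::-1])
E
```

```text
clock: 1.1
eef_pos: [547.7, 210.5, 172.8]
eef_rot: [-3.141, -0.0, 2.911]
wrist_force: [0.4, 1.0, -0.3]
finger_gap: 17.8
finger_force: 0.0
clock: 1.4
eef_pos: [575.6, 180.3, 145.5]
eef_rot: [-3.14, -0.004, 2.909]
wrist_force: [-0.6, 0.6, -0.5]
finger_gap: 0.5
finger_force: 0.0
clock 1.4 tcp [575.6 180.3 145.5] rot [-3.14  -0.004  2.909] F [-0.63  0.63 -0.52] shift [-2.5  0.3 28.5]
```

View pics/s2.png

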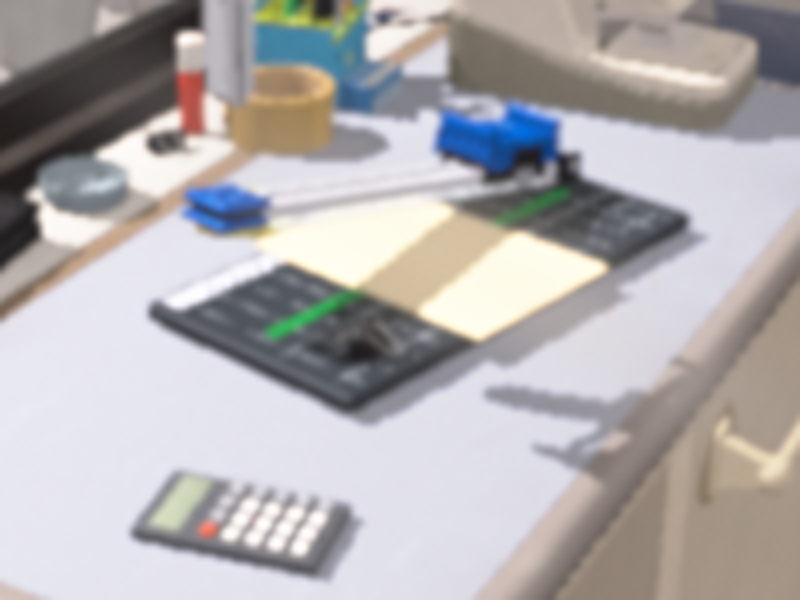

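The shut fingers (crop 230,50) are directly above the tab (228,205), and nothing has been disturbed. I'll go down now.

```bash
python3 nudge.py '[[[-1,0,8,0,0,0],[-2,0,16,0,0,0],[-2,0,22,0,0,0],[-2,0,28,0,0,0],[-2,0,33,0,0,0]]]'
python3 nudge.py '[[[0,0,6,0,0,0],[0,0,12,0,0,0],[0,1,18,0,0,0],[0,1,24,0,0,0],[0,1,30,0,0,0]]]'
python3 nudge.py '[[[0,0,6,0,0,0],[0,0,12,0,0,0],[0,0,18,0,0,0],[0,0,23,0,0,0],[0,0,28,0,0,0]]]'
python3 -c "
from h import *
shift([578,182,42])"
```

```text
clock: 1.95
eef_pos: [578.0, 181.2, 114.5]
eef_rot: [-3.141, -0.0, 2.911]
wrist_force: [0.3, -0.1, -1.2]
finger_gap: 0.8
finger_force: 0.0
clock: 2.45
eef_pos: [578.4, 182.0, 84.5]
eef_rot: [-3.142, -0.0, 2.911]
wrist_force: [0.2, 0.2, -0.5]
finger_gap: 0.5
finger_force: 0.0
clock: 2.95
eef_pos: [578.5, 182.0, 56.7]
eef_rot: [3.141, 0.0, 2.911]
wrist_force: [0.7, 0.6, 1.2]
finger_gap: 0.6
finger_force: 0.5
clock 2.95 tcp [578.5 182.   56.7] rot [3.141 0.    2.911] F [0.73 0.61 1.22] shift [ 0.4 -0.1 14.7]
```

```bash
python3 nudge.py '[[[0,0,4,0,0,0],[0,0,8,0,0,0],[0,0,11,0,0,0],[0,0,12,0,0,0],[0,0,12,0,0,0]]]'
python3 nudge.py '[[[0,0,1,0,0,0],[0,0,2,0,0,0],[0,0,2,0,0,0]]]'
```

```text
clock: 3.45
eef_pos: [578.3, 181.9, 44.9]
eef_rot: [-3.141, -0.0, 2.911]
wrist_force: [0.2, -0.3, -0.3]
finger_gap: 0.7
finger_force: 0.0
clock: 3.75
eef_pos: [578.4, 182.0, 43.0]
eef_rot: [-3.142, 0.0, 2.911]
wrist_force: [0.4, 0.1, -0.0]
finger_gap: 0.3
finger_force: 0.1
```

```bash
python3 nudge.py '[[[0,0,1,0,0,0],[0,0,1,0,0,0],[0,0,1,0,0,0]]]'
python3 nudge.py '[[[0,0,1,0,0,0],[0,0,1,0,0,0],[0,0,1,0,0,0]]]'
```

```text
clock: 4.05
eef_pos: [578.4, 181.9, 42.0]
eef_rot: [-3.141, -0.0, 2.911]
wrist_force: [-0.7, -0.7, -0.2]
finger_gap: 0.3
finger_force: 0.1
clock: 4.35
eef_pos: [578.4, 181.9, 41.0]
eef_rot: [-3.141, -0.0, 2.911]
wrist_force: [0.5, -0.2, 0.5]
finger_gap: 0.5
finger_force: 0.0
```

Run:
```python
from h import *
p,d=manip.camera('scene');cv2.imwrite('pics/s3.png',cv2.resize(p[150:300,180:380],None,fx=4,fy=4,interpolation=cv2.INTER_CUBIC)[:,:,::-1])
```

```text
(no output)
```

View pics/s3.png

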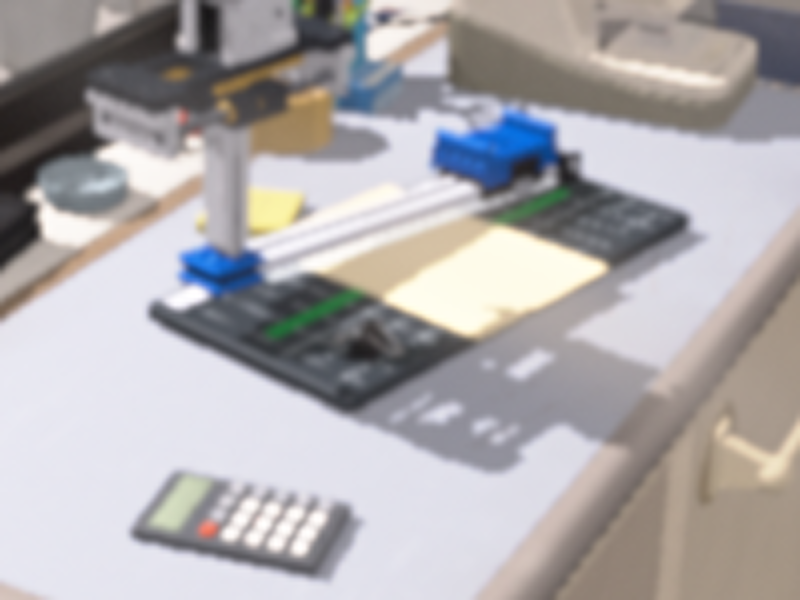

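The rail has followed the fingers down and looks almost flat, with the tab at (220,268). I'll press until the cushion pushes back.

```bash
python3 nudge.py '[[[0,0,1,0,0,0],[0,0,1,0,0,0],[0,0,1,0,0,0]]]' | grep -E 'pos|wrist'
python3 nudge.py '[[[0,0,0.6,0,0,0],[0,0,0.6,0,0,0],[0,0,0.6,0,0,0]]]'| grep -E 'pos|wrist'
```

```text
eef_pos: [578.4, 182.0, 40.0]
wrist_force: [0.4, 0.1, 0.2]
eef_pos: [578.4, 182.0, 39.4]
wrist_force: [-0.1, -0.3, -0.2]
```

```bash
python3 nudge.py '[[[0,0,0.5,0,0,0],[0,0,0.8,0,0,0],[0,0,0.8,0,0,0]]]' | grep -E 'pos|wrist'
python3 -c "
from h import *
z=np.load('top0.npz')
for n in ('scene','top'):
    p,d=manip.camera(n);C=cloud(n,d);m=cv2.inRange(cv2.cvtColor(p,cv2.COLOR_RGB2HSV),(100,150,60),(125,255,255))
    k,l,st,ce=cv2.connectedComponentsWithStats(m)
    for j in range(1,k):
        q=C[l==j]
        if st[j,4]>20: print(n,st[j],np.median(q,0).round(1),np.percentile(q,[5,95],0).round(1).tolist())
print(manip.read_state()['wrist_force'])
"
```

```text
eef_pos: [578.4, 182.0, 38.6]
wrist_force: [0.2, -0.1, 0.6]
scene [289 179  31  17 312] [502.7 -84.1  66.3] [[479.0, -135.8, 55.3], [534.7, -50.0, 78.6]]
scene [226 213  19  12 143] [570.8 199.6  68.2] [[559.1, 180.1, 56.0], [595.6, 210.3, 73.0]]
top [359  89  24   7  39] [ 828.3 -265.9   58.7] [[821.2, -294.8, 50.9], [835.7, -236.5, 67.7]]
top [351  97  14  31 107] [ 777.8 -227.7   54.1] [[738.4, -236.4, 13.4], [811.4, -219.5, 70.2]]
top [414 106   8   4  21] [ 795.3 -413.5   15.9] [[792.3, -423.6, 11.5], [798.6, -403.9, 17.8]]
top [381 118  17   8  41] [ 749.4 -319.9   26.7] [[744.7, -339.8, 2.5], [754.2, -299.9, 44.7]]
top [360 134  10   9  25] [ 711.1 -240.4   23. ] [[696.4, -258.0, 11.0], [716.6, -239.2, 29.1]]
top [301 192  35  25 537] [ 511.9 -104.2   67.3] [[485.8, -136.4, 63.1], [537.2, -62.6, 78.0]]
[-0.83295083  0.45657356  0.12336633]
```

Run:
```python
from h import *
s=manip.read_state();print(s['eef_pos'],s['joints'])
for n in('scene','top'):
    i=manip.camera_info(n);K,D=np.array(i['K'],float),np.array(i['dist'],float)
    e=np.array(s['eef_pos'])
    print(n,cv2.projectPoints(np.array([e,e+[0,0,30],e+[0,0,60]]),np.array(i['rvec'],float),np.array(i['tvec'],float),K,D)[0].reshape(-1,2).round(1).tolist())
p,d=manip.camera('scene');C=cloud('scene',d)
for v in range(196,232,2): print(v,[(C[v,u].round(0).astype(int).tolist(),p[v,u].tolist()) for u in(236,)])
cv2.imwrite('pics/s4.png',cv2.resize(p[180:240,200:270],None,fx=9,fy=9,interpolation=cv2.INTER_NEAREST)[:,:,::-1])
```

```text
[578.43236849 181.97728192  38.61943488] [ 2.44429221e-01  5.58766999e-01  1.48228427e+00 -5.17877241e-05
  1.10054423e+00 -1.09557168e+00]
scene [[236.2, 224.7], [236.1, 214.5], [235.9, 204.1]]
top [[215.0, 184.7], [214.0, 182.9], [212.9, 181.0]]
196 [([569, 197, 130], [176, 171, 177])]
198 [([569, 196, 124], [176, 171, 177])]
200 [([569, 196, 118], [176, 171, 176])]
202 [([572, 192, 110], [173, 169, 175])]
204 [([570, 196, 107], [174, 170, 176])]
206 [([570, 195, 100], [178, 173, 180])]
208 [([571, 193, 94], [177, 173, 180])]
210 [([572, 192, 87], [177, 173, 179])]
212 [([571, 194, 83], [166, 161, 168])]
214 [([576, 186, 72], [100, 113, 156])]
216 [([571, 194, 71], [24, 100, 200])]
218 [([567, 200, 69], [19, 87, 171])]
220 [([564, 205, 66], [25, 54, 99])]
222 [([565, 205, 60], [27, 73, 137])]
224 [([564, 205, 55], [66, 84, 121])]
226 [([599, 151, 16], [80, 85, 94])]
228 [([591, 163, 17], [89, 93, 101])]
230 [([584, 175, 18], [97, 101, 109])]
```

View pics/s4.png

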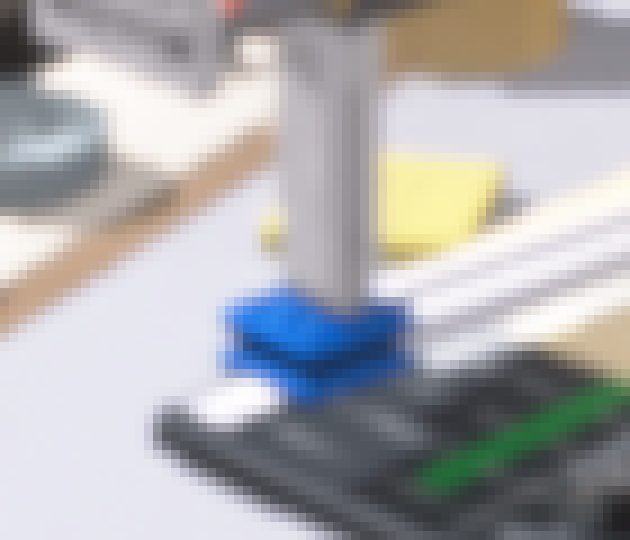

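The rail is not flat yet. The fingertips visibly end on the tab top, around row 213, which puts them at z ≈ 70. The reported TCP z is 38.6, so the real tips sit about 32 mm above it. I'll go by what I see and keep lowering, watching the force.

```bash
python3 nudge.py '[[[0,0,4,0,0,0],[0,0,8,0,0,0],[0,0,12,0,0,0],[0,0,15,0,0,0],[0,0,15,0,0,0]]]' | grep -E 'pos|wrist'
python3 - <<'E'
from h import *
p,d=manip.camera('scene');C=cloud('scene',d);m=cv2.inRange(cv2.cvtColor(p,cv2.COLOR_RGB2HSV),(100,150,60),(125,255,255))
k,l,st,ce=cv2.connectedComponentsWithStats(m)
for j in range(1,k):
        q=C[l==j]
        if st[j,4]>20: print(st[j],np.median(q,0).round(1),np.percentile(q,[5,95],0).round(1).tolist())
for v in range(200,240,2): print(v,C[v,236].round(0).astype(int).tolist(),p[v,236].tolist())
i=manip.camera_info('scene');K,D=np.array(i['K'],float),np.array(i['dist'],float)
print(cv2.projectPoints(np.array([[575.6,180.3,145.5],[575.6,180.3,178]]),np.array(i['rvec'],float),np.array(i['tvec'],float),K,D)[0].reshape(-1,2))
E
```

```text
eef_pos: [578.1, 181.8, 22.9]
wrist_force: [-0.4, 0.4, -0.1]
[289 179  30  18 304] [504.4 -83.9  63.7] [[479.8, -132.9, 53.4], [534.2, -49.0, 74.4]]
[226 219  19  12 163] [571.5 201.1  51.4] [[560.0, 181.1, 38.8], [594.6, 211.7, 56.0]]
200 [570, 195, 118] [175, 170, 176]
202 [572, 192, 110] [180, 175, 181]
204 [571, 193, 105] [180, 174, 181]
206 [571, 194, 100] [179, 174, 180]
208 [569, 196, 95] [178, 173, 180]
210 [569, 197, 90] [177, 173, 179]
212 [573, 192, 81] [177, 173, 179]
214 [570, 196, 78] [178, 174, 180]
216 [572, 193, 70] [177, 172, 179]
218 [572, 193, 65] [148, 147, 159]
220 [575, 188, 56] [62, 100, 171]
222 [569, 198, 56] [28, 113, 218]
224 [565, 204, 54] [16, 83, 164]
226 [568, 200, 45] [24, 54, 99]
228 [566, 204, 42] [30, 76, 141]
230 [565, 205, 37] [56, 73, 107]
232 [576, 187, 19] [53, 54, 60]
234 [575, 189, 15] [49, 51, 56]
236 [570, 197, 13] [45, 48, 52]
238 [569, 199, 9] [107, 107, 115]
[[237.00652018 187.54255687]
 [236.86539846 175.7419521 ]]
```

The offset is confirmed, and the tab top is now at about 55. About 13 mm remain.

```bash
python3 nudge.py '[[[0,0,3,0,0,0],[0,0,6,0,0,0],[0,0,8,0,0,0],[0,0,9,0,0,0],[0,0,9,0,0,0]]]' | grep -E 'pos|wrist'
python3 nudge.py '[[[0,0,1,0,0,0],[0,0,2,0,0,0],[0,0,2,0,0,0]]]' | grep -E 'pos|wrist'
```

```text
eef_pos: [578.3, 181.9, 14.4]
wrist_force: [-0.4, -1.0, -1.2]
eef_pos: [578.4, 181.9, 12.5]
wrist_force: [-1.1, -0.7, 0.7]
```

```bash
cat > tab.py <<'E'
from h import *
s=manip.read_state();print('F',np.round(s['wrist_force'],2),'M',np.round(s['moment'],2),'eff',np.round(s['effort'],2))
p,d=manip.camera('scene');C=cloud('scene',d);m=cv2.inRange(cv2.cvtColor(p,cv2.COLOR_RGB2HSV),(100,150,60),(125,255,255))
k,l,st,ce=cv2.connectedComponentsWithStats(m)
for j in range(1,k):
    q=C[l==j]
    if st[j,4]>100: print(st[j],np.median(q,0).round(1),np.percentile(q,[5,95],0).round(1).tolist())
E
python3 tab.py
```

```text
F [-1.06 -0.65  0.66] M [0.02 0.   0.  ] eff [-1.000e-02 -6.435e+01 -3.057e+01  2.000e-02  6.000e-02 -0.000e+00]
[289 180  30  17 296] [503.7 -87.3  62.1] [[479.8, -133.0, 52.7], [533.2, -48.4, 71.8]]
[225 222  20  13 179] [571.4 201.3  39.7] [[559.9, 179.7, 26.6], [594.7, 211.1, 46.5]]
```

```bash
for i in 1; do python3 nudge.py '[[[0,0,1,0,0,0],[0,0,2,0,0,0],[0,0,2,0,0,0]]]' | grep -E 'pos|wrist'; done
python3 nudge.py '[[[0,0,1,0,0,0],[0,0,1,0,0,0],[0,0,1,0,0,0]]]' | grep -E 'pos|wrist'
```

```text
eef_pos: [578.4, 182.0, 10.5]
wrist_force: [0.0, 0.1, -0.0]
eef_pos: [578.4, 182.0, 9.8]
wrist_force: [-0.6, -0.3, 2.9]
```

```bash
python3 nudge.py '[[[0,0,1,0,0,0],[0,0,1,0,0,0],[0,0,1,0,0,0]]]' | grep -E 'pos|wrist'; python3 tab.py
```

```text
eef_pos: [578.5, 182.0, 8.9]
wrist_force: [-1.6, -0.8, 6.7]
F [-1.56 -0.81  6.67] M [-0.13  0.41 -0.01] eff [-6.000e-02 -6.148e+01 -2.951e+01  2.000e-02 -4.800e-01  0.000e+00]
[289 180  30  17 298] [503.9 -87.9  61.7] [[480.4, -131.7, 51.9], [533.9, -48.3, 71.0]]
[224 223  21  13 173] [571.2 200.7  36.9] [[559.1, 179.3, 24.0], [596.3, 212.7, 42.6]]
```

The hard stop is reached: 6.7 N with the cushion starting to give, and the tab at about 42. This fixes the tip offset at about 32 mm, so tip z = TCP z + 32. I'll lift and re-measure the head.

```bash
python3 nudge.py '[[[0,0,-5,0,0,0],[0,0,-20,0,0,0],[0,0,-45,0,0,0],[0,0,-75,0,0,0],[0,0,-80,0,0,0]]]' | grep -E 'pos|wrist'
python3 - <<'E'
from h import *
c0=np.array([506.6,12.4]);Y=np.array([.229,.9734]);X=np.array([.9734,-.229])
for n in('top','scene'):
    p,d=manip.camera(n);C=cloud(n,d);np.savez(n+'1.npz',p=p,d=d)
    m=cv2.inRange(cv2.cvtColor(p,cv2.COLOR_RGB2HSV),(100,150,60),(125,255,255))
    k,l,st,ce=cv2.connectedComponentsWithStats(m)
    for j in range(1,k):
        q=C[l==j]
        if st[j,4]<100 or np.median(q[:,0])>700: continue
        loc=np.c_[(q[:,:2]-c0)@X,(q[:,:2]-c0)@Y]
        print(n,st[j],np.median(q,0).round(1),'loc',np.percentile(loc,[3,50,97],0).round(1).tolist())
        if n=='top' and st[j,0]>280:
            for a in range(-170,-40,6):
                w=(loc[:,1]>=a)&(loc[:,1]<a+6)
                if w.sum()>3: print(a,w.sum(),np.median(q[w,2]).round(1),np.percentile(loc[w,0],[5,95]).round(1))
            u=np.argwhere(l==j)[:,::-1]; r=cv2.minAreaRect(P('top',u,62)[:,:2].astype(np.float32));print('rect',r)
p=np.load('top1.npz')['p']
cv2.imwrite('pics/t5.png',cv2.resize(p[150:270,190:365],None,fx=4.5,fy=4.5,interpolation=cv2.INTER_CUBIC)[:,:,::-1])
E
```

```text
eef_pos: [580.0, 182.4, 93.2]
wrist_force: [-0.3, 0.7, -0.0]
top [304 193  31  24 508] [ 512.5 -103.1   62.1] loc [[7.2, -143.9], [31.7, -111.3], [54.7, -73.0]]
-152 4 68.5 [21.7 52.5]
-146 41 71.5 [ 7.9 51.5]
-140 49 63.5 [ 7.1 51.6]
-134 45 61.7 [ 7.1 53.9]
-128 41 61.1 [ 7.7 54.9]
-122 40 61.7 [ 9.  51.8]
-116 41 61.7 [ 8.3 52.8]
-110 39 62.4 [ 9.3 51.8]
-104 41 62.0 [11.2 53.3]
-98 36 62.0 [ 9.3 52.7]
-92 36 62.0 [ 9.  54.2]
-86 37 61.9 [ 9.  52.8]
-80 36 61.2 [10.6 53.7]
-74 22 61.0 [10.7 52.7]
rect ((511.3708190917969, -99.910400390625), (79.20361328125, 52.16725158691406), 77.22459411621094)
scene [289 180  30  17 297] [504.3 -89.5  61.9] loc [[1.8, -143.3], [20.5, -98.4], [49.6, -56.4]]
scene [224 221  21  15 204] [573.1 199.   39.1] loc [[10.3, 171.6], [22.8, 196.3], [45.8, 209.8]]
```

View pics/t5.png

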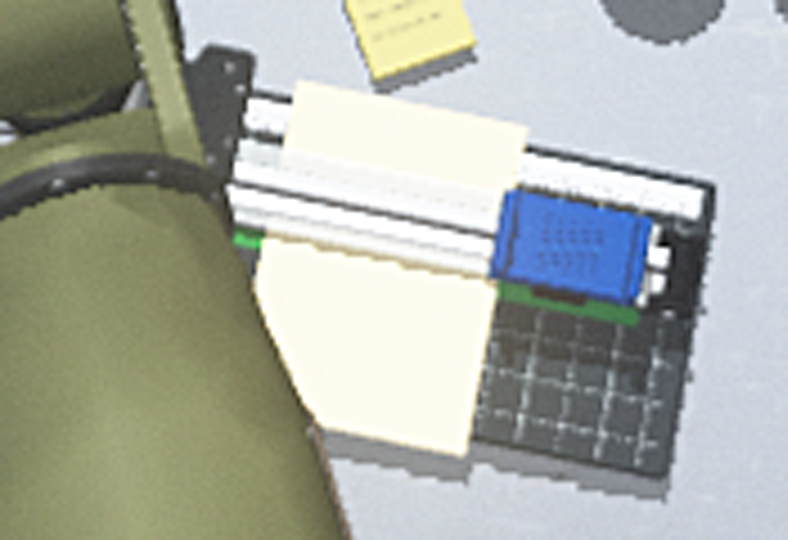

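The rail is flat. The head in the top crop runs from a lip at about (505,235) to a lip at about (640,262), and the saddle floor is at z ≈ 62, matching the text.

Run:
```python
from h import *
c0=np.array([506.6,12.4]);Y=np.array([.229,.9734]);X=np.array([.9734,-.229])
# lip outer ends on top view, z 73; card edges z 20
p=np.load('top1.npz')['p'];hsv=cv2.cvtColor(p,cv2.COLOR_RGB2HSV)
m=cv2.inRange(hsv,(98,110,30),(128,255,255));k,l,st,ce=cv2.connectedComponentsWithStats(m)
j=l[205,320];u=np.argwhere(l==j)[:,::-1]
for z in(62,73):
    q=P('top',u,z)[:,:2]-c0;a=q@Y;b=q@X
    print(z,st[j],'y',np.percentile(a,[0,1,99,100]).round(1),'x',np.percentile(b,[0,2,50,98,100]).round(1))
q=P('top',u,68)
k=(P('top',[[190+505/4.5,150+235/4.5],[190+640/4.5,150+262/4.5]],73)[:,:2]-c0);print(np.c_[k@X,k@Y])
# card edges, z 19: hinge side corners crop (527,127),(467,455); 
k=(P('top',[[190+527/4.5,150+127/4.5],[190+467/4.5,150+455/4.5]],19)[:,:2]-c0);print('card',np.c_[k@X,k@Y])
for yl in(-104,-106): print(c0+31*X+yl*Y)
shift([*(c0+31*X-104*Y),60])
```

```text
62 [299 192  36  26 633] y [-148.1 -147.1  -59.2  -58.2] x [ 2.4  4.9 30.7 56.3 57.2]
73 [299 192  36  26 633] y [-146.3 -145.3  -58.3  -57.2] x [ 1.   3.5 29.1 54.4 55.3]
[[  26.3965421   -63.18397142]
 [  26.55330522 -144.9255056 ]]
card [[ 104.75648424  -69.26549745]
 [-104.70859619  -70.06629775]]
[512.9594 -95.9326]
[512.5014 -97.8794]
clock 8.4 tcp [578.9 182.1  90.1] rot [3.141e+00 2.000e-03 2.911e+00] F [-0.27 -0.32 -0.6 ] shift [   0.6 -285.8   29.8]
```

The saddle centre is at local (30, −102.5). I'll aim the tips about 6 mm on the tab side of it.

```bash
python3 nudge.py '[[[0,-40,0,0,0,0],[0,-85,0,0,0,0],[0,-130,0,0,0,0],[0,-175,0,0,0,0],[0,-210,0,0,0,0]]]' | grep -E 'pos|wrist'
python3 nudge.py '[[[0,-30,0,0,0,0],[0,-55,0,0,0,0],[0.5,-68,10,0,0,0],[0.5,-68,25,0,0,0],[0.5,-68,33,0,0,0]]]' | grep -E 'pos|wrist'
python3 - <<'E'
from h import *
c0=np.array([506.6,12.4]);Y=np.array([.229,.9734]);X=np.array([.9734,-.229])
shift([*(c0+30*X-96*Y),32])
p,d=manip.camera('scene');cv2.imwrite('pics/s6.png',cv2.resize(p[150:230,250:370],None,fx=6,fy=6,interpolation=cv2.INTER_CUBIC)[:,:,::-1])
E
```

```text
eef_pos: [529.0, -24.5, 87.6]
wrist_force: [0.5, -0.2, 0.4]
eef_pos: [513.3, -88.2, 53.4]
wrist_force: [-0.4, -0.3, -0.4]
clock 9.4 tcp [513.3 -88.2  53.4] rot [ 3.141e+00 -3.000e-03  2.910e+00] F [-0.38 -0.26 -0.4 ] shift [-0.5  0.4 21.4]
```

View pics/s6.png

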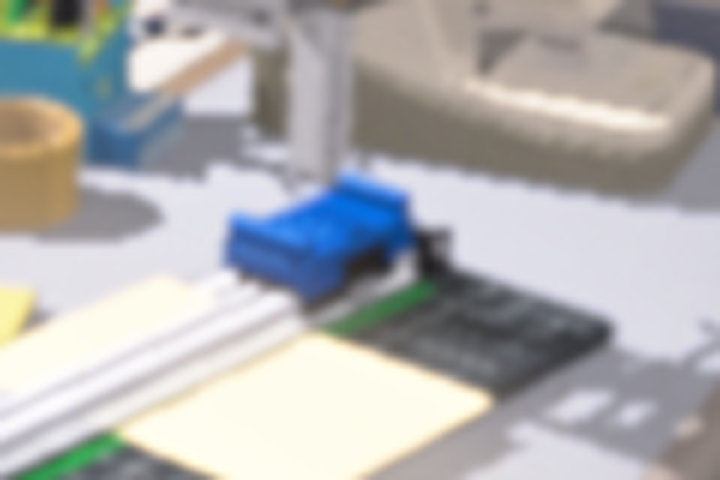

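The tips at (320,180) are above the middle of the saddle at (320,215), between its lips. I'll go down now.

```bash
python3 nudge.py '[[[0,0,5,0,0,0],[0,0,10,0,0,0],[0,0,15,0,0,0],[0,0,20,0,0,0],[0,0,20,0,0,0]]]' | grep -E 'pos|wrist'
python3 nudge.py '[[[0,0,1,0,0,0],[0,0,2,0,0,0],[0,0,3,0,0,0],[0,0,3,0,0,0]]]' | grep -E 'pos|wrist'
```

```text
eef_pos: [514.0, -88.4, 35.0]
wrist_force: [-0.5, 0.0, -0.6]
eef_pos: [514.3, -88.5, 32.6]
wrist_force: [-0.1, 1.0, -1.1]
```

```bash
python3 nudge.py '[[[0,0,1,0,0,0],[0,0,2,0,0,0],[0,0,3,0,0,0],[0,0,3,0,0,0]]]' | grep -E 'pos|wrist'
```

```text
eef_pos: [514.4, -88.5, 29.6]
wrist_force: [-1.0, -0.1, 1.8]
```

```bash
python3 nudge.py '[[[0,0,1.5,0,0,0],[0,0,3,0,0,0],[0,0,4.5,0,0,0],[0,0,5.5,0,0,0],[0,0,5.5,0,0,0]]]' | grep -E 'pos|wrist'
python3 nudge.py '[[[0,0,0.7,0,0,0],[0,0,0.7,0,0,0],[0,0,0.7,0,0,0]]]' | grep -E 'pos|wrist'
```

```text
eef_pos: [514.4, -88.5, 24.2]
wrist_force: [-1.2, 0.9, 4.3]
eef_pos: [514.4, -88.5, 23.5]
wrist_force: [-1.5, -0.4, 5.2]
```

```bash
python3 nudge.py '[[[0,0,0.6,0,0,0],[0,0,0.6,0,0,0],[0,0,0.6,0,0,0]]]' | grep -E 'pos|wrist'
```

```text
eef_pos: [514.4, -88.5, 22.9]
wrist_force: [-1.2, -0.2, 5.9]
```

```bash
python3 nudge.py '[[[0,0,0.6,0,0,0],[0,0,0.6,0,0,0],[0,0,0.6,0,0,0]]]' | grep -E 'pos|wrist'
```

```text
eef_pos: [514.5, -88.5, 22.7]
wrist_force: [-2.3, 0.3, 9.8]
```

It is on the stop at 9.8 N. I'll start the pass, slowly.

```bash
python3 nudge.py '[[[0,3,0,0,0,0],[0,8,0,0,0,0],[0,14,0,0,0,0],[0,20,0,0,0,0],[0,26,0,0,0,0]]]' | grep -E 'pos|wrist'
```

```text
eef_pos: [520.5, -63.2, 22.7]
wrist_force: [-2.4, -0.5, 9.3]
```

```bash
for k in 1; do python3 nudge.py '[[[0,6,0,0,0,0],[0,12,0,0,0,0],[0,18,0,0,0,0],[0,24,0,0,0,0],[0,30,0,0,0,0]]]' | grep -E 'pos|wrist'; done
python3 nudge.py '[[[0,6,0,0,0,0],[0,12,0,0,0,0],[0,18,0,0,0,0],[0,24,0,0,0,0],[0,30,0,0,0,0]]]' | grep -E 'pos|wrist'
python3 tab.py
```

```text
eef_pos: [527.5, -34.0, 22.7]
wrist_force: [-1.6, -0.5, 9.2]
eef_pos: [534.4, -4.8, 22.7]
wrist_force: [-1.3, -0.2, 7.9]
F [-1.28 -0.23  7.91] M [-0.22  0.23 -0.01] eff [ -0.27 -51.1  -26.77   0.28  -0.24  -0.23]
[224 221  21  15 204] [573.5 198.3  39.3] [[559.8, 175.8, 23.7], [595.7, 211.4, 43.7]]
```

```bash
sed -i 's/>100: print/>25: print/' tab.py; python3 nudge.py '[[[0,6,0.1,0,0,0],[0,12,0.2,0,0,0],[0,18,0.3,0,0,0],[0,24,0.3,0,0,0],[0,30,0.3,0,0,0]]]' | grep -E 'pos|wrist'
python3 tab.py
```

```text
eef_pos: [541.4, 24.4, 22.6]
wrist_force: [-2.1, -0.9, 9.7]
F [-2.11 -0.87  9.68] M [-0.2   0.23  0.01] eff [ -0.33 -50.97 -26.36   0.25  -0.36  -0.23]
[224 221  21  15 203] [573.2 198.1  39.1] [[559.9, 174.2, 24.7], [595.4, 211.0, 43.4]]
```

Run:
```python
from h import *
p,d=manip.camera('scene');cv2.imwrite('pics/s7.png',cv2.resize(p[140:260,200:360],None,fx=5,fy=5,interpolation=cv2.INTER_CUBIC)[:,:,::-1])
```

```text
(no output)
```

View pics/s7.png

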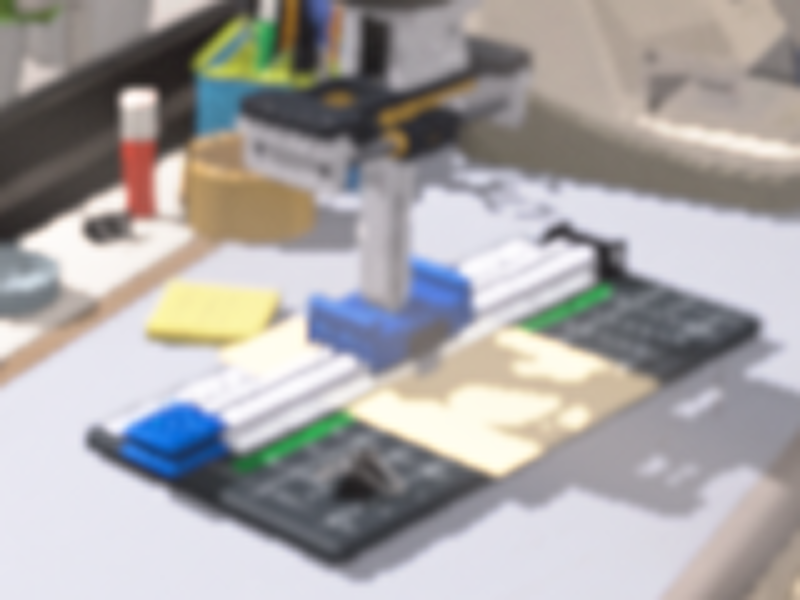

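The head is moving with the fingers, which sit between its lips at (385,300). The rail is flat and the clip at (365,475) hasn't been touched. I'll continue the pass.

```bash
python3 nudge.py '[[[0,6,0,0,0,0],[0,12,0.1,0,0,0],[0,18,0.1,0,0,0],[0,24,0.1,0,0,0],[0,30,0.1,0,0,0]]]' | grep -E 'pos|wrist'
python3 nudge.py '[[[0,6,0,0,0,0],[0,12,0.1,0,0,0],[0,18,0.1,0,0,0],[0,24,0.2,0,0,0],[0,30,0.2,0,0,0]]]' | grep -E 'pos|wrist'
```

```text
eef_pos: [548.4, 53.7, 22.6]
wrist_force: [-2.0, -1.3, 10.8]
eef_pos: [555.4, 82.9, 22.6]
wrist_force: [-1.2, -2.0, 11.1]
```

```bash
python3 nudge.py '[[[0,6,0,0,0,0],[0,12,0,0,0,0],[0,18,0.1,0,0,0],[0,22,0.1,0,0,0],[0,24,0.1,0,0,0]]]' | grep -E 'pos|wrist'
python3 nudge.py '[[[0,1,0,0,0,0],[0,1,0,0,0,0]]]' | grep -E 'pos|wrist'
```

```text
eef_pos: [561.0, 106.4, 22.5]
wrist_force: [-1.8, -1.8, 12.4]
eef_pos: [561.3, 107.4, 22.6]
wrist_force: [0.5, 0.6, 12.0]
```

Run:
```python
from h import *
c0=np.array([506.6,12.4]);Y=np.array([.229,.9734]);X=np.array([.9734,-.229])
p,d=manip.camera('scene');C=cloud('scene',d)
cv2.imwrite('pics/s8.png',cv2.resize(p[160:260,200:340],None,fx=5.5,fy=5.5,interpolation=cv2.INTER_CUBIC)[:,:,::-1])
m=cv2.inRange(cv2.cvtColor(p,cv2.COLOR_RGB2HSV),(100,110,40),(128,255,255))>0
q=C[m&(C[:,:,2]>58)&(C[:,:,2]<75)&(C[:,:,0]<620)&(C[:,:,0]>450)];k=q[:,:2]-c0
print(len(q),np.percentile(k@Y,[2,10,50,90,98]).round(1),np.percentile(k@X,[5,95]).round(1))
```

```text
71 [ 58.6  60.1 140.2 142.9 143.9] [ 5.5 51. ]
```

View pics/s8.png

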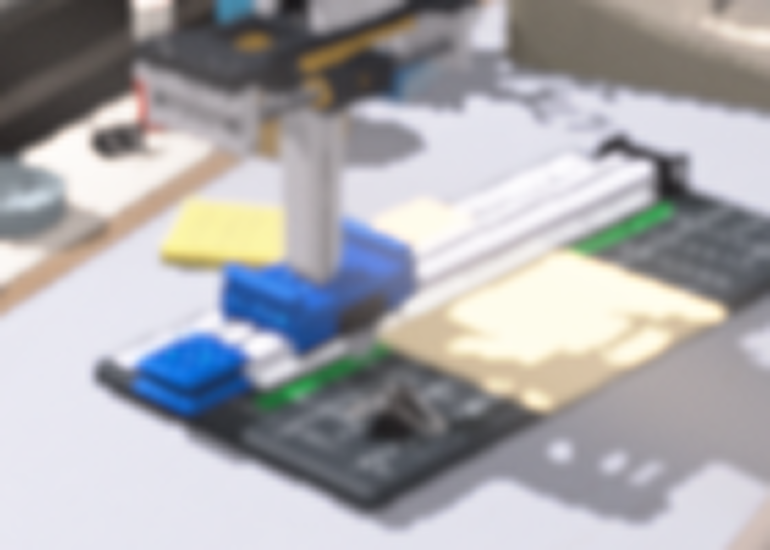

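The head centre is at about +100 and the card's far edge at about +78, so the wheel is roughly 20 mm clear. I'll lift straight up.

```bash
python3 nudge.py '[[[0,0,-4,0,0,0],[0,0,-9,0,0,0],[0,0,-18,0,0,0],[0,0,-40,0,0,0],[0,0,-75,0,0,0]]]' | grep -E 'pos|wrist'
python3 nudge.py '[[[0,0,-40,0,0,0],[0,0,-60,0,0,0],[0,0,-60,0,0,0],[0,0,-60,0,0,0]]]' | grep -E 'clock|pos|wrist'
python3 - <<'E'
from h import *
c0=np.array([506.6,12.4]);Y=np.array([.229,.9734]);X=np.array([.9734,-.229])
p,d=manip.camera('scene');C=cloud('scene',d)
cv2.imwrite('pics/s9.png',cv2.resize(p[160:260,200:340],None,fx=5.5,fy=5.5,interpolation=cv2.INTER_CUBIC)[:,:,::-1])
m=cv2.inRange(cv2.cvtColor(p,cv2.COLOR_RGB2HSV),(100,110,40),(128,255,255))>0
q=C[m&(C[:,:,2]>64)&(C[:,:,2]<85)&(C[:,:,0]<620)&(C[:,:,0]>450)];k=q[:,:2]-c0
print(len(q),np.percentile(k@Y,[2,50,98]).round(1),np.percentile(q[:,2],[50,90]))
E
python3 tab.py
```

```text
eef_pos: [558.9, 106.9, 95.7]
wrist_force: [-0.3, 0.5, 0.4]
clock: 16.95
eef_pos: [559.9, 107.1, 156.1]
wrist_force: [0.3, -0.3, -0.1]
81 [ 58.2 139.4 143.8] [68.99032103 72.7115606 ]
F [ 0.64  0.16 -1.06] M [ 0.05  0.   -0.01] eff [ 2.000e-02 -5.800e+01 -3.605e+01  1.000e-02  1.200e-01  0.000e+00]
[241 204  23  18 246] [557.4 139.4  61.3] [[540.2, 94.9, 46.8], [583.8, 148.5, 71.3]]
[224 221  21  15 205] [574.4 198.1  39.3] [[560.3, 174.2, 24.8], [594.8, 211.4, 43.5]]
```

View pics/s9.png

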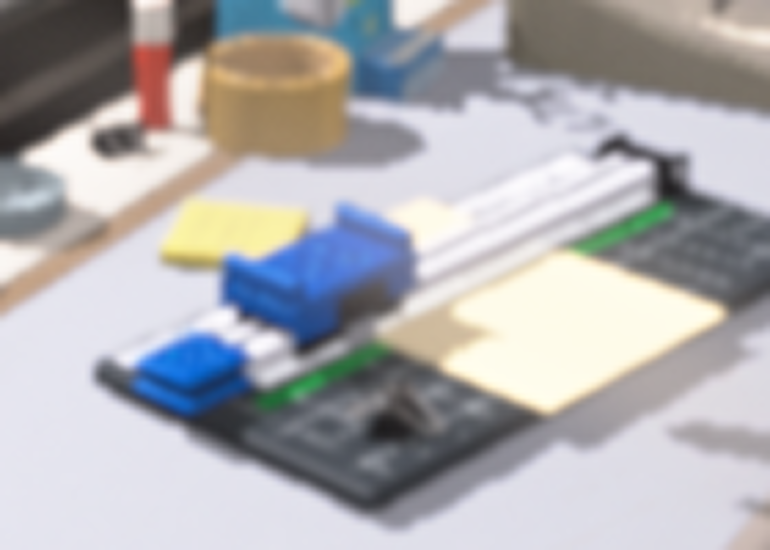

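The head has sprung up past the card's far edge at (320,270), with lip tops at about 73. The rail is flat, the clip and memo block haven't moved, and the robot is clear.

```bash
python3 -c "
from cell import manip
print(manip.sign_off())"
```

```text
the job is handed in; nothing more can be done
None
```

The job is handed in at about 17 s: the rail is down flat, the card was creased in one pressed pass, and the head was released about 20 mm past the far edge. The clip and memo block look unmoved, the path stayed clear of the calculator, and the highest measured wrist force was about 12 N.

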